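# Scan the bolt fixture plate and hold it slid out to the pointer

### The arm

A 6-joint arm with a two-finger parallel gripper is mounted at the origin on the work surface. World frame = base frame: x ahead of the robot, y to its left, z up, the work surface at z = 0. Lengths are in mm, angles in rad, forces in N, time in s.
With the tool pointing down it reaches from about 400 to 925 mm from the base axis. Payload 12.5 kg.
Tool frame: the origin (TCP) lies between the finger pads, 19 mm behind the fingertips; this is the grasp point; z points along the fingers, x is the direction in which the jaws open and shut, and the axes are right-handed (so a half turn about z gives the same grasp; the last joint's range is limited). The gripper opens to 95 mm and grips with 3 to 60 N. Pads are 20 mm wide; open, the fingers measure 119 mm over their backs; the gripper's body (75 mm by 180 mm) begins 59 mm behind the grasp point.
Start: joints at [1.044, 0.491, 1.559, -0, 1.092, -0.106], TCP at [255.292, 570.5, 233.461] pointing down, gripper open.
Joint ranges: [-3.1, 3.1], [-0.84, 2.19], [0.05, 2.79], [-1.13, 4.28], [0.06, 2.93], [-2.69, 2.69]. Speed limits (rad/s): [2.22, 2.22, 2.79, 3.14, 3.14, 3.14].

### API

Orientations are given as [roll, pitch, yaw] about the fixed x, y, z axes, in that order (R = Rz(yaw) Ry(pitch) Rx(roll)).
In Python, from cell import env gives the robot as it stands. The module is installed in compiled form; this text tells all that it offers.
- The arm moves only by the tool send_rows, never from a script. Its argument "moves" is a list that holds one entry, the list of rows, each a list of 6 numbers: the shift along the tool's x, y, z as a fraction of full scale, then the turn, a rotation vector about the tool's x, y, z as a fraction of full scale. A call has 1 to 12 rows; each row is the pose to reach, as a shift and turn from the pose commanded when the call began, along the tool's axes at that moment; what a row does not reach only later rows make up. Full scale, the value 1, is 0.3 m for a shift and 90 degrees for a turn. A row lasts 1/12 s, in which the tool goes at most 41.7 mm and 7.16 degrees, less where a joint would pass 70% of its speed; a pose out of reach is approached as far as the arm can. A call with a number of a shift or a turn outside -1 to 1 is refused whole. A call with a gripper value outside its range is refused whole. "grip" is the gripper's target within -1 to 1 (shut at 1, half-way at 0, fully open at -1), set as the call begins (left out, the last holds). The fingers move at their own pace and stop on an object; the grip force is fixed at half the most. Time passes only in rows, so rows that repeat a pose let the fingers close. It gives the time, the measured TCP pose, the force and the opening at its end, in the units of the state.
- env.state(): the state, without advancing time (a new reading comes with each control period).
- env.read_camera(name): name is "scene" or "top" or "wrist"; returns a dict with "image" (420x560x3 uint8, red, green, blue), "mtx" (3x3 intrinsics, pixels), "T" (4x4, takes a point from camera to world coordinates); the wrist camera has in their place "mount" (4x4, takes a point from camera to tool coordinates, whose origin is the TCP and whose axes are the tool frame's). Camera axes: x right, y up, looking along -z (the intrinsics and any distortion apply to the point x, -y, -z); pixel columns grow to the right and rows downward; lengths in mm; the calibration is good to about 2 mm. A picture is of the moment at which its call begins: read the wrist's pose just before it. There is no depth.
- env.job_done(): hands the job in, once; it reports no verdict.
Trained networks look in the newest picture that a camera, given by its name, has taken for a name from the list of things; names that differ only in an ending like _2 or _b are one class to them, and where a whole thing is asked for, a point or a joint stands for the part that bears it (a point fixed in the world has none). Each returns a list of dicts, best first, with "confidence" (0 to 1); they miss things now and then, are a little off and sometimes report something else, mostly with a low value. They report only what shows in the picture. A call takes as long as a camera call.
- env.look_for(camera, thing): "xy" ([column, row] in pixels, amid what is visible of it).
- env.outline_of(camera, thing): "region" (420x560 bool, what is visible of it) and "xy" ([column, row] in pixels, amid what is visible of it).
The state is a dict: "t": time; "joints": joint angles; "qvel": joint speeds; "tau": joint torques, N m; "eef_pos": TCP position; "tcp_rot": TCP orientation; "ft_force": force on the tool from outside, world axes, zero at the start; "moment": the same for the moment, N m; "opening": opening from 0.0 (shut) to 1.0 (fully open).
Only numpy, scipy, OpenCV 4.12 (cv2) and the standard library are available. Lean on these libraries where they do the work, as an engineer would, in place of code of your own. Each camera call takes 0.05 s, during which the arm holds its last target. There are 200 camera calls.

### The job

Pick up the hand scanner, hold it upright and steady for two seconds with its nose about 7 cm above the middle of the label on the fixture plate, and stand it back on its rubber pad. Then take the plate by its grip bar and slide it straight outward, flat on the riser, until its outer end is level with the tip of the pointer; it would now tip off the edge by itself, so finish while still holding the bar, with the plate flat, square to the riser and at rest. Do not move the plate before the scanner is back, and leave the breaker bar, the washers and the dial indicator alone.

Things in the scene. Friction and masses are not known exactly. Their poses are not given: they have to be found in the camera images.
- scanner: Hand scanner standing nose down on its rubber pad: a black head 56 x 46 mm and 36 mm high at the bottom, a short grey collar 43 mm in diameter up to 48 mm, above it an upright round grey handle 32 mm in diameter up to 130 mm (a 5 mm nub on top). 0.22 kg. Origin: centre of the underside (the nose, which looks down); z along the handle, up. Grip the handle from above about 100 mm above the origin.
- pad: Fixed square black rubber pad on the bench, 130 x 130 x 6 mm, the scanner's place. Origin: centre of its underside, on the bench; its top is 6 mm above.
- riser: Fixed grey iron riser block on the bench with a dark steel top, 156 x 266 mm and 60 mm high, on which the fixture plate lies. Origin: centre of its underside, on the bench; y points outward (the way the plate is to slide); its outer edge is at y = 133 mm.
- plate: Loose flat aluminium fixture plate lying on the riser, 90 mm wide (x), 280 mm long (y, outward) and 10 mm thick, six bolt holes near its outer end, a white label with dark stripes and, near its other end, a steel grip bar across it. About 0.7 kg (0.55 to 0.9), centre of mass about 8 mm behind its middle. Origin: centre of its underside; z up.
- label (a point): Middle of the white striped label (50 x 40 mm) on the plate's upper face; 35 mm behind the plate's middle. Plate axes.
- plate_bar (a point): Middle of the plate's grip bar: upright-sided steel bar across the plate, 70 mm long (x), 22 mm thick (y), standing 40 mm above the plate's upper face; this point is 20 mm above that face and 20 mm below the bar's top. Pinched from above with the fingers closing along y. Plate axes; the plate's outer end is 255 mm from here along +y.
- plate_nose (a point): Middle of the plate's outer end, on the upper edge. Plate axes.
- mark: Fixed steel pointer post beyond the riser's outer edge, beside the plate's way on the side away from the robot: 50 mm square foot, 12 mm post, 76 mm high with a small blade near the top that points at the plate's way. Origin: centre of the foot's underside, on the bench; axes as the riser's (y outward, the blade points to -x).
- mark_tip (a point): Tip of the pointer's blade, 70 mm above the bench (at the height of the plate's upper face), 10 to 45 mm clear of the plate's side. The plate's outer end must come level with it, measured along the riser's y. Axes as the riser's.
- breaker_bar: Bystander: loose chrome breaker bar lying on the bench beyond the work, 410 mm long along its x, 32 mm square head. Origin: under its middle.
- washer_a: Bystander: loose flat zinc washer, 48 mm in diameter, 4 mm thick. Origin: centre of its underside.
- washer_b: Bystander: a second washer, the same.
- dial: Bystander: loose steel dial indicator on a 60 mm square foot, 118 mm high, dial 56 mm in diameter. Origin: centre of its underside.

How it is judged:
By the outcome, as a careful person would: the job done as asked, in the order asked, and still so for the second after the job is handed in, while the arm keeps its last pose, push and grip.
It also fails if it takes over 72 s, if anything falls off the work surface, if the arm or the gripper's body presses on something with over 40 N, if the wrist force passes 120 N, or if a joint passes its speed limit or range.

## Working session

There is one attempt and no reset: what is moved stays moved. The work goes in short steps, Python scripts to look and compute and a tool call to move; the robot and the scene stay as the last step left them, time stands still between calls to the robot, and variables do not carry over. Pictures are saved under pics/ and viewed, about 8 in all and at most 12, crops included, and the job is handed in when it is done.

Besides the shell and the picture viewer there is one more tool, called after ">>>" as name(argument=value, ...), one argument or row to a line, values as JSON. send_rows: Moves the arm, as the interface text tells. Its arguments: {"type":"object","properties":{"moves":{"type":"array","items":{"type":"array","items":{"type":"array","items":{"type":"number"}}}},"grip":{"type":"number"}},"required":["moves"]}

```bash
mkdir -p pics; cat > h.py <<'E'
import numpy as np, cv2
from cell import env
from scipy.spatial.transform import Rotation as R
def cam(name):
    s=env.state(); c=env.read_camera(name)
    if name=='wrist':
        T=np.eye(4); T[:3,:3]=R.from_euler('xyz',s['tcp_rot']).as_matrix(); T[:3,3]=s['eef_pos']; c['T']=T@c['mount']
    return c
def back(c,px,z):
    u=cv2.undistortPoints(np.array([[px]],float),c['mtx'],c.get('dist'))[0,0]
    d=c['T'][:3,:3]@np.array([u[0],-u[1],-1]); o=c['T'][:3,3]
    return o+d*(z-o[2])/d[2]
def proj(c,P):
    p=(np.asarray(P,float)-c['T'][:3,3])@c['T'][:3,:3]; p=p*[1,-1,-1]
    return cv2.projectPoints(p.reshape(-1,1,3),np.zeros(3),np.zeros(3),c['mtx'],c.get('dist'))[0][:,0]
def save(c,n): cv2.imwrite('pics/'+n,c['image'][:,:,::-1])
E
python3 - <<'E'
from h import *
s=env.state(); print({k:np.round(v,3) for k,v in s.items()})
ims=[]
Z=dict(scanner=70,pad=6,riser=60,plate=70,label=70,plate_bar=90,plate_nose=70,mark=40,mark_tip=70,breaker_bar=15,washer_a=4,dial=60)
for n in ['top','scene']:
    c=cam(n); save(c,n+'0.png'); print(n,[k for k in c],np.round(c['T'],2).tolist(),c['mtx'].tolist())
    for t in Z:
        print(n,t,[(np.round(d['xy']).tolist(),round(d['confidence'],2),np.round(back(c,d['xy'],Z[t])[:2]).tolist()) for d in env.look_for(n,t)[:3]])
E
```

```text
{'t': np.float64(0.0), 'joints': array([ 1.044,  0.492,  1.559, -0.   ,  1.092, -0.106]), 'qvel': array([ 0.   ,  0.002, -0.   , -0.   ,  0.001,  0.001]), 'tau': array([ 0.0000e+00, -6.1266e+01, -2.5818e+01,  6.9000e-02,  4.8000e-02,
       -0.0000e+00]), 'eef_pos': array([255.17 , 570.291, 232.843]), 'tcp_rot': array([-3.141e+00,  1.000e-03,  1.150e+00]), 'ft_force': array([ 0.625,  1.095, -0.9  ]), 'moment': array([ 0.03 , -0.042,  0.02 ]), 'opening': np.float64(1.004)}
top ['image', 'mtx', 'T'] [[-0.03, 0.99, -0.13, 443.44], [-1.0, -0.03, 0.01, 46.8], [0.0, 0.13, 0.99, 1004.36], [0.0, 0.0, 0.0, 1.0]] [[424.4673509000449, 0.0, 283.91426638689194], [0.0, 424.4673509000449, 207.95776710495682], [0.0, 0.0, 1.0]]
top scanner [([134.0, 220.0], 0.86, [544.0, 375.0]), ([351.0, 227.0], 0.33, [516.0, -105.0])]
top pad [([139.0, 232.0], 0.6, [521.0, 384.0])]
top riser [([391.0, 197.0], 0.77, [582.0, -199.0])]
top plate [([350.0, 226.0], 0.81, [519.0, -103.0])]
top label [([350.0, 227.0], 0.72, [516.0, -102.0])]
top plate_bar [([350.0, 230.0], 0.88, [508.0, -99.0]), ([140.0, 233.0], 0.48, [51
[... 748 characters left out ...]
[191.0, 206.0], 0.82, [586.0, -178.0])]
scene plate [([224.0, 186.0], 0.96, [520.0, -105.0]), ([411.0, 221.0], 0.34, [560.0, 376.0])]
scene label [([221.0, 185.0], 0.88, [518.0, -112.0]), ([348.0, 175.0], 0.22, [442.0, 214.0])]
scene plate_bar [([220.0, 183.0], 0.91, [525.0, -113.0])]
scene plate_nose [([217.0, 186.0], 0.86, [522.0, -122.0]), ([142.0, 263.0], 0.29, [760.0, -253.0])]
scene mark [([328.0, 219.0], 0.76, [564.0, 173.0])]
scene mark_tip [([325.0, 218.0], 0.59, [579.0, 165.0])]
scene breaker_bar [([142.0, 263.0], 0.57, [738.0, -273.0])]
scene washer_a [([352.0, 178.0], 0.72, [405.0, 228.0]), ([374.0, 164.0], 0.48, [347.0, 286.0])]
scene dial [([393.0, 283.0], 0.7, [726.0, 338.0])]
```

View pics/top0.png

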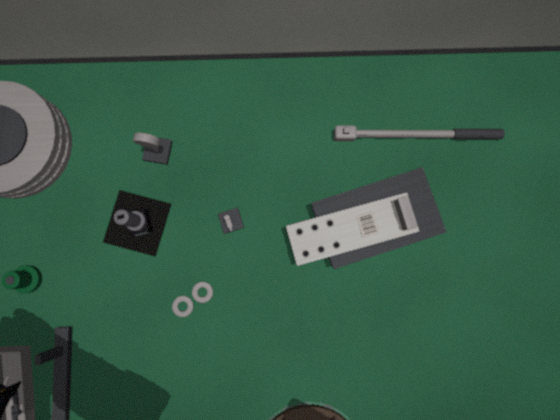

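View pics/scene0.png

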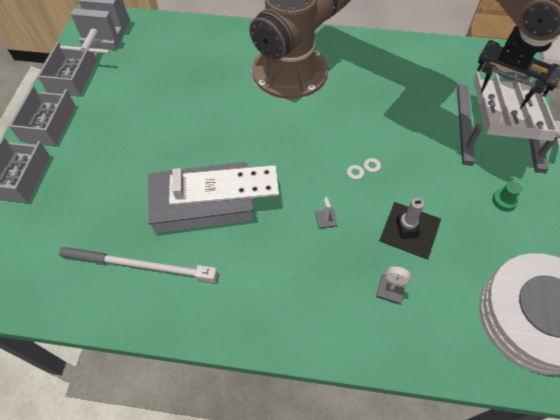

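The top view shows the scanner top at about (121,216) on its pad centred near (138,223). The plate runs from its nose at (291,245) to the bar at (404,214), with the label at (367,225). The pointer is at (230,221). The networks mark the whole plate for its points, so I'll measure those points geometrically.

```bash
python3 - <<'E'
from h import *
for n in ['top','scene']:
    c=cam(n)
    for t,z in [('plate',70),('pad',6),('riser',60),('mark',0)]:
        o=env.outline_of(n,t)[0]; m=o['region'].astype(np.uint8)
        cs=max(cv2.findContours(m,0,1)[0],key=cv2.contourArea)[:,0]
        P=np.array([back(c,p.astype(float),z)[:2] for p in cs],np.float32)
        print(n,t,round(o['confidence'],2),np.round(cv2.minAreaRect(P)[0]),np.round(cv2.minAreaRect(P)[1]),round(cv2.minAreaRect(P)[2],1))
        print('  ',np.round(cv2.boxPoints(cv2.minAreaRect(P))).tolist())
c=cam('top')
for p,z in [((121,216),136),((137.5,223),6),((367,225),70),((291,245),70),((235,221),0)]: print(p,np.round(back(c,p,z),1))
im=c['image']
a=cv2.resize(im[160:280,90:250],None,fx=4,fy=4,interpolation=2);b=cv2.resize(im[160:280,280:450],None,fx=4,fy=4,interpolation=2)
c2=cam('scene'); d=cv2.resize(c2['image'][150:250,140:345],None,fx=3.8,fy=3.8,interpolation=2)
cv2.imwrite('pics/z1.png',b[:,:,::-1]);cv2.imwrite('pics/z2.png',d[:,:,::-1])
E
```

```text
top plate 0.98 [ 514. -106.] [ 91. 280.] 14.0
   [[436.0, 18.0], [504.0, -253.0], [592.0, -231.0], [524.0, 40.0]]
top pad 0.77 [546. 390.] [137. 134.] 74.2
   [[463.0, 342.0], [592.0, 305.0], [629.0, 438.0], [500.0, 474.0]]
top riser 0.91 [ 538. -167.] [156. 268.] 16.2
   [[426.0, -60.0], [500.0, -318.0], [651.0, -274.0], [576.0, -16.0]]
top mark 0.76 [546. 170.] [50. 51.] 16.0
   [[515.0, 188.0], [529.0, 139.0], [577.0, 153.0], [563.0, 202.0]]
scene plate 0.76 [ 516. -106.] [110. 281.] 10.1
   [[437.0, 23.0], [486.0, -253.0], [595.0, -234.0], [546.0, 42.0]]
scene pad 0.65 [547. 389.] [131. 131.] 73.6
   [[465.0, 344.0], [591.0, 307.0], [628.0, 433.0], [502.0, 470.0]]
scene riser 0.86 [ 552. -165.] [185. 265.] 16.2
   [[426.0, -63.0], [500.0, -318.0], [678.0, -266.0], [604.0, -11.0]]
scene mark 0.92 [526. 164.] [87. 50.] 18.2
   [[476.0, 174.0], [492.0, 126.0], [575.0, 153.0], [559.0, 201.0]]
(121, 216) [546.3 377.4 136. ]
(137.5, 223) [544.  387.7   6. ]
(367, 225) [ 519.1 -140.5   70. ]
(291, 245) [479.7  28.6  70. ]
(235, 221) [542.9 158.5   0. ]
```

View pics/z1.png

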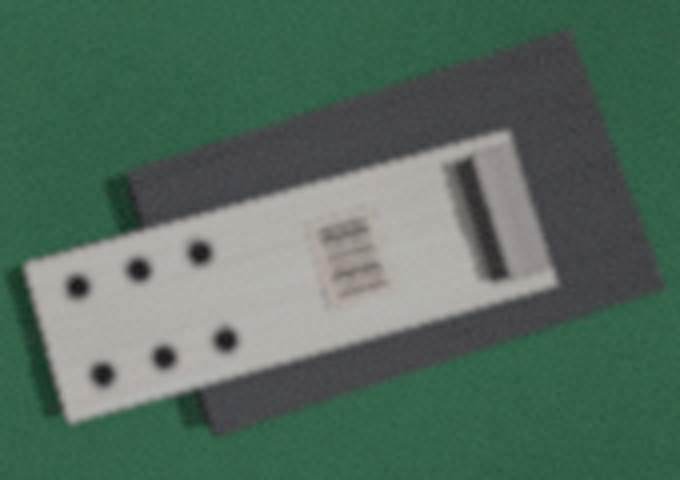

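The crop shows the plate yawed about 2° against the riser (plate about 14.1°, riser about 16.1°), with the nose edge at the left overhanging the riser. I'll go near the scanner first and look with the wrist camera.

>>> send_rows(
  moves=[
    [[-0.01, 0.05, 0, 0, 0, 0], [-0.03, 0.15, 0, 0, 0, 0], [-0.05, 0.27, 0, 0, 0, 0], [-0.08, 0.4, 0, 0, 0, 0], [-0.1, 0.53, 0, 0, 0, 0], [-0.12, 0.66, 0, 0, 0, 0], [-0.14, 0.78, 0, 0, 0, 0], [-0.15, 0.86, 0, 0, 0, 0], [-0.15, 0.9, 0, 0, 0, 0], [-0.15, 0.9, 0, 0, 0, 0], [-0.15, 0.9, 0, 0, 0, 0]],
  ],
  grip=-1,
)

```text
t: 2.82
eef_pos: [483.2, 419.0, 233.3]
tcp_rot: [-3.141, 0.0, 1.149]
ft_force: [-0.2, 0.2, -0.2]
opening: 0.998
```

```bash
python3 - <<'E'
from h import *
c=cam('wrist'); save(c,'w1.png'); s=env.state(); print(s['t'],s['eef_pos'],s['tcp_rot'],s['joints'],c['mount'].round(2).tolist())
print([(d['xy'],d['confidence']) for d in env.look_for('wrist','scanner')])
print(proj(c,[[546,377,141],[546,377,136],[546,377,54],[546,377,6]]))
E
```

```text
2.8667 [482.5372404  419.52965641 233.35309998] [-3.14117788e+00  1.59430445e-04  1.15031020e+00] [ 6.12307365e-01  5.11906472e-01  1.52111918e+00  3.06609022e-04
  1.10891646e+00 -5.38139485e-01] [[1.0, 0.0, 0.0, 0.32], [0.0, -0.96, -0.27, -75.65], [0.0, 0.27, -0.96, -151.35], [0.0, 0.0, 0.0, 1.0]]
[([264.3, 258.8], 0.69)]
[[261.80428073 311.63496201]
 [262.09258943 308.16227942]
 [265.71537848 264.52573091]
 [267.17981503 246.88657066]]
```

View pics/w1.png

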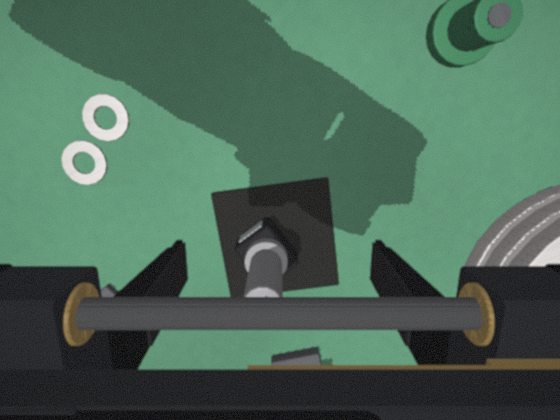

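```bash
cat > fit.py <<'E'
from h import *
from scipy.optimize import minimize
a=np.linspace(0,2*np.pi,24)
def cyl(r,z0,z1): return np.array([[r*np.cos(t),r*np.sin(t),z] for z in(z0,z1) for t in a])
def sil(c,x,y,yaw,z):
    H=np.array([[sx*28,sy*23,h] for sx in(-1,1) for sy in(-1,1) for h in(0,36)])
    m=np.zeros((420*4,560*4),np.uint8)
    for P in (H,cyl(21.5,36,48),cyl(16,48,130)):
        Q=P@np.array([[np.cos(yaw),np.sin(yaw),0],[-np.sin(yaw),np.cos(yaw),0],[0,0,1]])+[x,y,z]
        cv2.fillConvexPoly(m,cv2.convexHull(np.int32(proj(c,Q)*4+2)),1)
    return cv2.resize(m.astype(np.float32),(560,420),interpolation=cv2.INTER_AREA)
def fit(c,n,x0,z):
    o=env.outline_of(n,'scanner')[0]; M=o['region'].astype(np.float32)
    rows=M.any(1)
    f=lambda p: 1-np.minimum(s:=sil(c,*p,z),M).sum()/np.maximum(s,M).sum()
    best=min((minimize(f,[*x0,yw],method='Nelder-Mead',options=dict(initial_simplex=np.array([[*x0,yw],[x0[0]+8,x0[1],yw],[x0[0],x0[1]+8,yw],[*x0,yw+.3]]))) for yw in(0.3,1.1,1.9,2.7)),key=lambda r:r.fun)
    print(n,round(o['confidence'],2),best.x.round(2),'1-IoU',round(best.fun,3))
E
python3 - <<'E'
from fit import *
for n in('top','scene','wrist'):
    c=cam(n)
    try: fit(c,n,[546,377],6)
    except Exception as e: print(n,e)
E
```

```text
top 0.17 [5.46e+02 3.77e+02 3.00e-01] 1-IoU 1.0
scene 0.67 [545.11 378.66   3.12] 1-IoU 0.153
wrist 0.77 [542.63 378.61   3.34] 1-IoU 0.261
```

>>> send_rows(
  moves=[
    [[-0.01, 0.08, 0, 0, 0, 0], [-0.03, 0.18, 0, 0, 0, 0], [-0.042, 0.244, 0, 0, 0, 0], [-0.042, 0.244, 0.03, 0, 0, 0], [-0.042, 0.244, 0.1, 0, 0, 0], [-0.042, 0.244, 0.18, 0, 0, 0], [-0.042, 0.244, 0.26, 0, 0, 0], [-0.042, 0.244, 0.33, 0, 0, 0], [-0.042, 0.244, 0.38, 0, 0, 0], [-0.042, 0.244, 0.41, 0, 0, 0], [-0.042, 0.244, 0.424, 0, 0, 0], [-0.042, 0.244, 0.424, 0, 0, 0]],
  ],
)

```text
t: 4.22
eef_pos: [544.5, 378.0, 105.6]
tcp_rot: [-3.141, 0.001, 1.15]
ft_force: [-0.3, 0.1, 0.3]
opening: 1.001
```

>>> send_rows(
  moves=[
    [[0, 0, 0, 0, 0, 0], [0, 0, 0, 0, 0, 0], [0, 0, 0, 0, 0, 0], [0, 0, 0, 0, 0, 0], [0, 0, 0, 0, 0, 0], [0, 0, 0, 0, 0, 0], [0, 0, 0, 0, 0, 0], [0, 0, 0, 0, 0, 0], [0, 0, 0, 0, 0, 0], [0, 0, 0, 0, 0, 0], [0, 0, 0, 0, 0, 0], [0, 0, 0, 0, 0, 0]],
  ],
  grip=1,
)

```text
t: 5.22
eef_pos: [545.0, 377.7, 106.2]
tcp_rot: [-3.142, 0.0, 1.15]
ft_force: [-0.5, -0.3, -0.5]
opening: 0.331
```

>>> send_rows(
  moves=[
    [[0, 0, -0.01, 0, 0, 0], [0, 0, -0.04, 0, 0, 0], [0, 0, -0.1, 0, 0, 0], [0, 0, -0.17, 0, 0, 0], [0, 0, -0.24, 0, 0, 0], [0, 0, -0.31, 0, 0, 0], [0, 0, -0.37, 0, 0, 0], [0, 0, -0.42, 0, 0, 0], [0, 0, -0.447, 0, 0, 0], [0, 0, -0.447, 0, 0, 0], [0, 0, -0.447, 0, 0, 0]],
  ],
)

```text
t: 6.13
eef_pos: [544.8, 377.7, 240.3]
tcp_rot: [3.142, -0.0, 1.15]
ft_force: [-0.2, -0.5, -2.7]
opening: 0.331
```

```bash
python3 - <<'E'
from fit import *
s=env.state(); print(s['t'],s['eef_pos'].round(1),s['tcp_rot'],s['opening'],s['ft_force'])
for n in('top','scene','wrist'):
    c=cam(n)
    if n=='wrist': save(c,'w2.png')
    try: fit(c,n,[545,378],140)
    except Exception as e: print(n,e)
E
```

```text
6.1333 [544.8 377.7 240.3] [ 3.14154814e+00 -1.70921506e-04  1.15001031e+00] 0.33130739001804893 [-0.2465522  -0.45424474 -2.68858814]
top list index out of range
scene 0.83 [5.4471e+02 3.7826e+02 1.8000e-01] 1-IoU 0.114
wrist 0.89 [541.24 379.29   3.38] 1-IoU 0.27
```

View pics/w2.png

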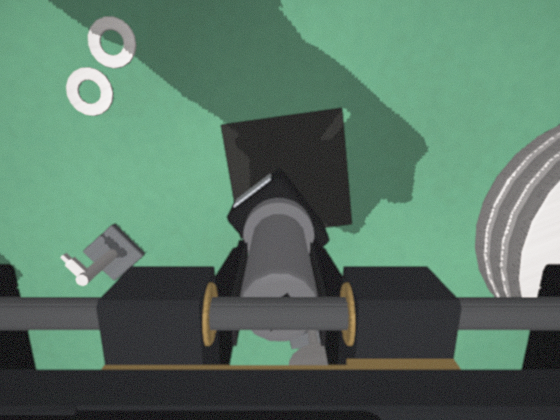

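>>> send_rows(
  moves=[
    [[-0.02, 0.01, 0, 0, 0, 0], [-0.07, 0.03, 0, 0, 0, 0], [-0.15, 0.06, 0, 0, 0, 0], [-0.24, 0.095, 0, 0, 0, 0], [-0.34, 0.135, 0, 0, 0, 0], [-0.44, 0.175, 0, 0, 0, 0], [-0.54, 0.21, 0, 0, 0, 0], [-0.64, 0.25, 0, 0, 0, 0], [-0.73, 0.285, 0, 0, 0, 0], [-0.8, 0.315, 0, 0, 0, 0], [-0.85, 0.335, 0, 0, 0, 0], [-0.87, 0.343, 0, 0, 0, 0]],
  ],
)

```text
t: 7.43
eef_pos: [532.1, 95.2, 240.4]
tcp_rot: [3.141, 0.0, 1.148]
ft_force: [0.3, -0.1, -2.4]
opening: 0.331
```

>>> send_rows(
  moves=[
    [[-0.02, 0.01, 0, 0, 0, 0], [-0.07, 0.03, 0, 0, 0, 0], [-0.15, 0.06, 0, 0, 0, 0], [-0.24, 0.095, 0, 0, 0, 0], [-0.34, 0.135, 0, 0, 0, 0], [-0.44, 0.175, 0, 0, 0, 0], [-0.53, 0.21, 0, 0, 0, 0], [-0.6, 0.24, 0, 0, 0, 0], [-0.64, 0.255, 0, 0, 0, 0], [-0.66, 0.262, 0, 0, 0, 0], [-0.66, 0.262, 0, 0, 0, 0], [-0.66, 0.262, 0, 0, 0, 0]],
  ],
)

```text
t: 8.43
eef_pos: [523.2, -114.5, 240.2]
tcp_rot: [-3.141, -0.0, 1.15]
ft_force: [-0.1, -0.9, -2.8]
opening: 0.332
```

```bash
python3 - <<'E'
from fit import *
s=env.state(); print(s['t'],s['eef_pos'].round(1),s['tcp_rot'],s['joints'])
for n in('top','scene','wrist'):
    c=cam(n); save(c,n+'3.png')
    if n!='top': fit(c,n,s['eef_pos'][:2],140)
    o=env.outline_of(n,'plate')
    for t in('label','plate'): print(n,t,[(d['xy'],round(d['confidence'],2),back(c,d['xy'],70).round(1)) for d in env.look_for(n,t)[:2]])
E
```

```text
8.4333 [ 523.2 -114.5  240.2] [-3.14124221e+00 -3.62988308e-04  1.15025323e+00] [-3.38975844e-01  3.56913117e-01  1.76892567e+00  4.59191657e-04
  1.01607361e+00 -1.48947106e+00]
top label [([319.1, 237.0], 0.94, array([495.6, -33.8,  70. ]))]
top plate [([316.7, 237.3], 0.68, array([495. , -28.5,  70. ]))]
scene 0.92 [ 523.64 -112.69    3.37] 1-IoU 0.339
scene label [([222.3, 185.2], 0.59, array([ 518.5, -109.7,   70. ]))]
scene plate [([228.3, 186.5], 0.78, array([520.3, -93.3,  70. ]))]
wrist 0.66 [ 520.53 -113.69    3.37] 1-IoU 0.255
wrist label [([313.8, 151.3], 0.96, array([499.9, -69.5,  70. ])), ([538.1, 86.4], 0.31, array([527.4, 127.2,  70. ]))]
wrist plate [([315.1, 153.8], 0.78, array([502.5, -69.3,  70. ]))]
```

View pics/wrist3.png

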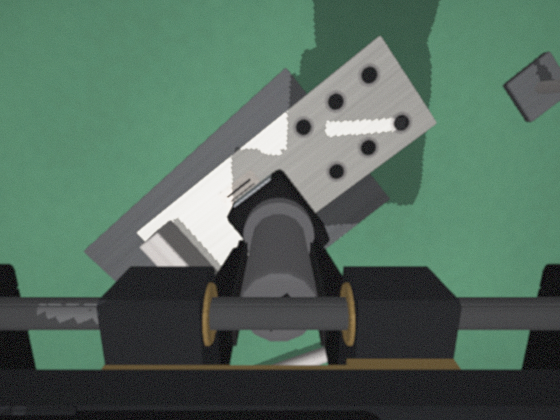

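```bash
python3 - <<'E'
from h import *
c=cam('wrist')
A,B,C=[back(c,p,70)[:2] for p in((381,37),(437,123),(137,234))]
print(A,B,C,np.linalg.norm(A-B),np.linalg.norm(A-C))
d=(A-C)/np.linalg.norm(A-C); print('yaw',np.degrees(np.arctan2(-d[0],d[1])))
N=(A+B)/2; print('nose',N,'label',N-175*d,'bar',N-255*d)
for p in((287,68),(388,200),(85,250)): print('riser',back(c,p,60).round(1))
E
```

```text
[435.81492664  17.1065035 ] [521.3607886   38.60766799] [ 503.30772489 -254.57956323] 88.20654495184066 279.94391700933363
yaw 13.95111801380085
nose [478.58785762  27.85708575] label [ 520.77930732 -141.98072386] bar [ 540.06682719 -219.62086539]
riser [425.1 -63.   60. ]
riser [573.4 -22.2  60. ]
riser [ 498.3 -315.9   60. ]
```

>>> send_rows(
  moves=[
    [[-0.02, 0.01, 0, 0, 0, 0], [-0.05, 0.02, 0, 0, 0, 0], [-0.075, 0.03, 0, 0, 0, 0], [-0.084, 0.033, 0, 0, 0, 0], [-0.084, 0.033, 0, 0, 0, 0], [-0.084, 0.033, 0, 0, 0, 0], [-0.084, 0.033, 0, 0, 0, 0], [-0.084, 0.033, 0, 0, 0, 0], [-0.084, 0.033, 0, 0, 0, 0], [-0.084, 0.033, 0, 0, 0, 0], [-0.084, 0.033, 0, 0, 0, 0], [-0.084, 0.033, 0, 0, 0, 0]],
  ],
)

```text
t: 10.18
eef_pos: [522.0, -142.3, 240.3]
tcp_rot: [3.142, -0.0, 1.15]
ft_force: [-0.8, 0.7, -2.5]
opening: 0.334
```

>>> send_rows(
  moves=[
    [[0, 0, 0, 0, 0, 0], [0, 0, 0, 0, 0, 0], [0, 0, 0, 0, 0, 0], [0, 0, 0, 0, 0, 0], [0, 0, 0, 0, 0, 0], [0, 0, 0, 0, 0, 0], [0, 0, 0, 0, 0, 0], [0, 0, 0, 0, 0, 0], [0, 0, 0, 0, 0, 0], [0, 0, 0, 0, 0, 0], [0, 0, 0, 0, 0, 0], [0, 0, 0, 0, 0, 0]],
  ],
)

```text
t: 11.18
eef_pos: [522.0, -142.4, 240.3]
tcp_rot: [3.142, -0.0, 1.15]
ft_force: [0.5, 0.1, -2.1]
opening: 0.326
```

>>> send_rows(
  moves=[
    [[0, 0, 0, 0, 0, 0], [0, 0, 0, 0, 0, 0], [0, 0, 0, 0, 0, 0], [0, 0, 0, 0, 0, 0], [0, 0, 0, 0, 0, 0], [0, 0, 0, 0, 0, 0], [0, 0, 0, 0, 0, 0], [0, 0, 0, 0, 0, 0], [0, 0, 0, 0, 0, 0], [0, 0, 0, 0, 0, 0], [0, 0, 0, 0, 0, 0], [0, 0, 0, 0, 0, 0]],
  ],
)

```text
t: 12.18
eef_pos: [521.9, -142.4, 240.3]
tcp_rot: [-3.142, -0.0, 1.15]
ft_force: [0.4, 0.8, -1.6]
opening: 0.336
```

>>> send_rows(
  moves=[
    [[0, 0, 0, 0, 0, 0], [0, 0, 0, 0, 0, 0], [0, 0, 0, 0, 0, 0], [0, 0, 0, 0, 0, 0], [0, 0, 0, 0, 0, 0], [0, 0, 0, 0, 0, 0]],
  ],
)

```text
t: 12.68
eef_pos: [521.9, -142.4, 240.3]
tcp_rot: [-3.142, -0.0, 1.15]
ft_force: [-0.6, 0.5, -2.0]
opening: 0.333
```

>>> send_rows(
  moves=[
    [[0.02, -0.01, 0, 0, 0, 0], [0.07, -0.03, 0, 0, 0, 0], [0.15, -0.06, 0, 0, 0, 0], [0.24, -0.095, 0, 0, 0, 0], [0.34, -0.135, 0, 0, 0, 0], [0.44, -0.175, 0, 0, 0, 0], [0.54, -0.21, 0, 0, 0, 0], [0.64, -0.25, 0, 0, 0, 0], [0.73, -0.285, 0, 0, 0, 0], [0.8, -0.315, 0, 0, 0, 0], [0.85, -0.335, 0, 0, 0, 0], [0.87, -0.343, 0, 0, 0, 0]],
  ],
)

```text
t: 13.68
eef_pos: [534.2, 140.2, 240.3]
tcp_rot: [-3.141, -0.0, 1.152]
ft_force: [-0.1, 0.0, -2.0]
opening: 0.331
```

>>> send_rows(
  moves=[
    [[0.02, -0.01, 0, 0, 0, 0], [0.07, -0.03, 0, 0, 0, 0], [0.15, -0.06, 0, 0, 0, 0], [0.25, -0.1, 0, 0, 0, 0], [0.36, -0.145, 0, 0, 0, 0], [0.47, -0.185, 0, 0, 0, 0], [0.58, -0.23, 0, 0, 0, 0], [0.67, -0.265, 0, 0, 0, 0], [0.73, -0.285, 0, 0, 0, 0], [0.755, -0.297, 0, 0, 0, 0], [0.755, -0.297, 0, 0, 0, 0], [0.755, -0.297, 0, 0, 0, 0]],
  ],
)

```text
t: 14.68
eef_pos: [545.8, 380.0, 240.1]
tcp_rot: [-3.141, 0.001, 1.15]
ft_force: [-0.6, 0.4, -2.7]
opening: 0.328
```

>>> send_rows(
  moves=[
    [[0, 0, 0.03, 0, 0, 0], [0, 0, 0.09, 0, 0, 0], [0, 0, 0.16, 0, 0, 0], [0, 0, 0.23, 0, 0, 0], [0, 0, 0.3, 0, 0, 0], [0, 0, 0.36, 0, 0, 0], [0, 0, 0.4, 0, 0, 0], [0, 0, 0.425, 0, 0, 0], [0, 0, 0.437, 0, 0, 0], [0, 0, 0.443, 0, 0, 0], [0, 0, 0.447, 0, 0, 0], [0, 0, 0.447, 0, 0, 0]],
  ],
)

```text
t: 15.68
eef_pos: [546.1, 381.1, 106.9]
tcp_rot: [3.141, -0.001, 1.15]
ft_force: [0.6, -0.0, -2.8]
opening: 0.332
```

>>> send_rows(
  moves=[
    [[0, 0, 0, 0, 0, 0], [0, 0, 0, 0, 0, 0], [0, 0, 0, 0, 0, 0]],
  ],
)

```text
t: 15.93
eef_pos: [545.9, 381.1, 106.7]
tcp_rot: [3.141, -0.001, 1.15]
ft_force: [-0.1, 0.2, -1.8]
opening: 0.331
```

>>> send_rows(
  moves=[
    [[0, 0, 0.002, 0, 0, 0], [0, 0, 0.004, 0, 0, 0], [0, 0, 0.004, 0, 0, 0], [0, 0, 0.004, 0, 0, 0]],
  ],
)

```text
t: 16.27
eef_pos: [546.0, 381.1, 106.1]
tcp_rot: [3.141, -0.001, 1.15]
ft_force: [-2.6, -1.7, 6.0]
opening: 0.333
```

Contact shows at +6 N, so the scanner is standing on the pad. I'll release and rise.

>>> send_rows(
  moves=[
    [[0, 0, 0, 0, 0, 0], [0, 0, 0, 0, 0, 0], [0, 0, 0, 0, 0, 0], [0, 0, 0, 0, 0, 0], [0, 0, 0, 0, 0, 0], [0, 0, 0, 0, 0, 0], [0, 0, 0, 0, 0, 0], [0, 0, 0, 0, 0, 0], [0, 0, 0, 0, 0, 0], [0, 0, 0, 0, 0, 0]],
  ],
  grip=-1,
)

```text
t: 17.1
eef_pos: [545.8, 381.0, 105.0]
tcp_rot: [-3.142, -0.0, 1.15]
ft_force: [-0.4, -1.0, -0.8]
opening: 0.966
```

>>> send_rows(
  moves=[
    [[0, 0, -0.02, 0, 0, 0], [0, 0, -0.07, 0, 0, 0], [0, 0, -0.14, 0, 0, 0], [0, 0, -0.22, 0, 0, 0], [0, 0, -0.3, 0, 0, 0], [0, 0, -0.38, 0, 0, 0], [0, 0, -0.43, 0, 0, 0], [0, 0, -0.45, 0, 0, 0]],
  ],
)

```text
t: 17.77
eef_pos: [546.4, 381.3, 243.3]
tcp_rot: [3.139, -0.003, 1.15]
ft_force: [0.7, 0.8, 0.3]
opening: 0.997
```

>>> send_rows(
  moves=[
    [[-0.02, 0.01, 0, 0, 0, 0], [-0.07, 0.03, 0, 0, 0, 0], [-0.15, 0.065, 0, 0, 0, 0], [-0.25, 0.11, 0, 0, 0, 0], [-0.36, 0.16, 0, 0, 0, 0], [-0.47, 0.205, 0, 0, 0, 0], [-0.58, 0.255, 0, 0, 0, 0], [-0.68, 0.3, 0, 0, 0, 0], [-0.77, 0.34, 0, 0, 0, 0], [-0.84, 0.37, 0, 0, 0, 0], [-0.89, 0.39, 0, 0, 0, 0], [-0.917, 0.4, 0, 0, 0, 0]],
  ],
)

```text
t: 18.77
eef_pos: [542.3, 78.7, 238.9]
tcp_rot: [-3.14, 0.001, 1.148]
ft_force: [-0.1, 0.4, -0.5]
opening: 0.999
```

>>> send_rows(
  moves=[
    [[-0.02, 0.01, 0, 0, 0, -0.02], [-0.07, 0.03, 0, 0, 0, -0.06], [-0.15, 0.065, 0, 0, 0, -0.1], [-0.25, 0.11, 0, 0, 0, -0.15], [-0.36, 0.16, 0, 0, 0, -0.2], [-0.47, 0.205, 0, 0, 0, -0.25], [-0.58, 0.255, 0, 0, 0, -0.3], [-0.68, 0.3, 0, 0, 0, -0.34], [-0.77, 0.34, 0, 0, 0, -0.38], [-0.83, 0.365, 0, 0, 0, -0.41], [-0.83, 0.365, 0, 0, 0, -0.423], [-0.83, 0.365, 0, 0, 0, -0.423]],
  ],
)

```text
t: 19.77
eef_pos: [540.8, -191.5, 239.0]
tcp_rot: [-3.141, -0.001, 1.813]
ft_force: [-0.1, 0.0, 1.3]
opening: 0.999
```

```bash
python3 - <<'E'
from fit import *
s=env.state(); print(s['t'],s['eef_pos'].round(1),s['tcp_rot'],s['joints'])
c=cam('wrist'); save(c,'w4.png')
print(proj(c,[[541,-218.5,110],[541,-218.5,70]]))
for n in('top','scene'):
    c=cam(n)
    try: fit(c,n,[546,381],6)
    except Exception as e: print(n,e)
a=c['image'][150:250,280:480]; cv2.imwrite('pics/s4.png',cv2.resize(a,None,fx=3,fy=3)[:,:,::-1])
E
```

```text
19.7667 [ 540.8 -191.5  239. ] [-3.14053900e+00 -1.24708004e-03  1.81349100e+00] [-4.55527655e-01  4.12727410e-01  1.67953865e+00  3.20201565e-04
  1.05093539e+00 -2.26917860e+00]
[[245.12660213 198.48820936]
 [249.0060245  188.11420251]]
top 0.78 [5.4884e+02 3.8202e+02 3.0000e-01] 1-IoU 0.179
scene 0.64 [546.83 382.     3.29] 1-IoU 0.087
```

View pics/w4.png

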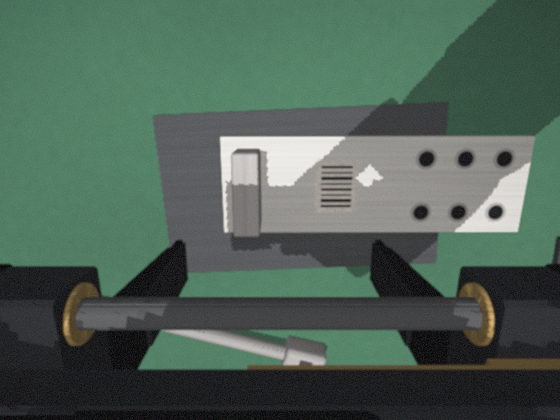

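View pics/s4.png

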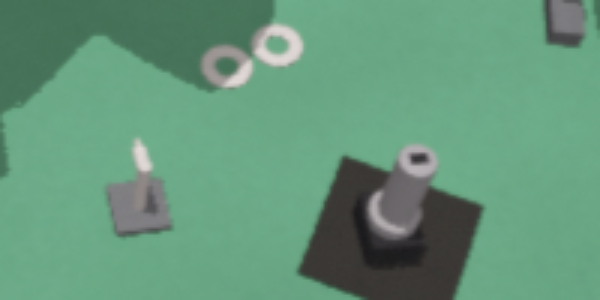

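```bash
python3 - <<'E'
from h import *
c=cam('wrist')
for p in((233,237),(261,237),(232,150),(260,150)): print('bar',p,back(c,p,110).round(1))
P=[back(c,p,70)[:2] for p in((221,137),(535,137),(519,231),(224,233))]; print('plate',np.round(P,1).tolist())
P=np.array([back(c,p,60)[:2] for p in((154,115),(448,102),(436,263),(166,272))]); print('riser',P.round(1).tolist(),[np.degrees(np.arctan2(-(b-a)[0],(b-a)[1])).round(2) for a,b in((P[0],P[1]),(P[3],P[2]))])
t=cam('top');s=cam('scene')
print('tip scene',back(s,(325.5,197.5),70))
a=cv2.resize(t['image'][195:245,200:260],None,fx=8,fy=8,interpolation=2);b=cv2.resize(s['image'][185:235,300:350],None,fx=8,fy=8,interpolation=2)
cv2.imwrite('pics/m.png',np.hstack([a[:400],b[:400]])[:,:,::-1])
E
```

```text
bar (233, 237) [ 576.9 -219.8  110. ]
bar (261, 237) [ 571.3 -197.   110. ]
bar (232, 150) [ 506.2 -235.7  110. ]
bar (260, 150) [ 500.9 -214.4  110. ]
plate [[502.8, -251.5], [435.4, 19.0], [520.5, 42.0], [590.5, -230.7]]
riser [[499.3, -315.4], [424.8, -62.4], [574.0, -17.3], [649.7, -280.2]] [np.float64(16.42), np.float64(16.06)]
tip scene [519.81515289 160.37715668  70.        ]
```

View pics/m.png

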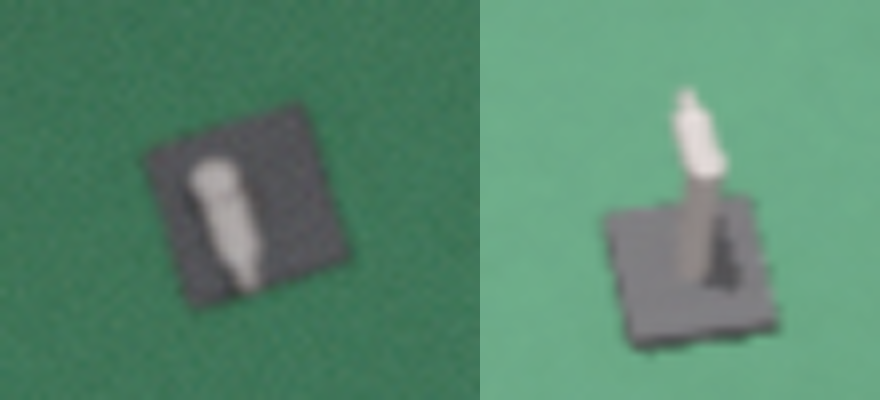

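```bash
python3 - <<'E'
from h import *
t=cam('top');s=cam('scene')
a=np.radians(16.2); u=np.array([-np.sin(a),np.cos(a)]);v=np.array([np.cos(a),np.sin(a)])
T=[back(t,(231.4,231.2),70)[:2],back(s,(325.4,195.9),70)[:2],back(t,(242.5,226),70)[:2]*0+np.array([546,170])]
for x in T: print(x.round(1),'y',(x@u).round(1),'x',(x@v).round(1))
f=[back(t,(np.array(p)/8+[200,195]-.5),0)[:2] for p in((147,155),(303,103),(352,258),(195,310))]
f2=[back(s,((np.array(p)-[480,0])/8+[300,185]-.5),3)[:2] for p in((607,213),(752,200),(776,325),(633,343))]
for F in(f,f2): m=np.mean(F,0); print('foot',m.round(1),'y',(m@u).round(1),(m@v).round(1))
b=np.array([540,-217.5]); print('bar y',b@u,b@v,'nose y now', (np.array([478.3,29.5])@u))
print('bar target: along', np.array([540,-217.5])+0, )
E
```

```text
[513.7 158.9] y 9.3 x 537.6
[515.  159.7] y 9.7 x 539.1
[546. 170.] y 10.9 x 571.7
foot [544.9 168.8] y 10.0 570.4
foot [541.8 168.5] y 10.7 567.3
bar y -359.51907389591895 457.8780247020169 nose y now -105.11278229109355
bar target: along [ 540.  -217.5]
```

>>> send_rows(
  moves=[
    [[-0.03, -0.01, 0, 0, 0, 0], [-0.07, -0.02, 0, 0, 0, 0], [-0.084, -0.0235, 0.02, 0, 0, 0], [-0.084, -0.0235, 0.08, 0, 0, 0], [-0.084, -0.0235, 0.16, 0, 0, 0], [-0.084, -0.0235, 0.25, 0, 0, 0], [-0.084, -0.0235, 0.33, 0, 0, 0], [-0.084, -0.0235, 0.4, 0, 0, 0], [-0.084, -0.0235, 0.45, 0, 0, 0], [-0.084, -0.0235, 0.472, 0, 0, 0], [-0.084, -0.0235, 0.48, 0, 0, 0], [-0.084, -0.0235, 0.48, 0, 0, 0]],
  ],
)

```text
t: 21.27
eef_pos: [540.4, -217.7, 95.8]
tcp_rot: [-3.141, -0.0, 1.814]
ft_force: [0.2, 0.2, 0.1]
opening: 0.997
```

>>> send_rows(
  moves=[
    [[0, 0, 0, 0, 0, 0], [0, 0, 0, 0, 0, 0], [0, 0, 0, 0, 0, 0], [0, 0, 0, 0, 0, 0], [0, 0, 0, 0, 0, 0], [0, 0, 0, 0, 0, 0], [0, 0, 0, 0, 0, 0], [0, 0, 0, 0, 0, 0], [0, 0, 0, 0, 0, 0], [0, 0, 0, 0, 0, 0], [0, 0, 0, 0, 0, 0], [0, 0, 0, 0, 0, 0]],
  ],
  grip=1,
)

```text
t: 22.27
eef_pos: [540.6, -217.5, 96.0]
tcp_rot: [3.141, 0.0, 1.815]
ft_force: [1.0, -1.6, -0.8]
opening: 0.228
```

>>> send_rows(
  moves=[
    [[0, 0, 0, 0, 0, 0], [0, 0, 0, 0, 0, 0], [0, 0, 0, 0, 0, 0], [0, 0, 0, 0, 0, 0]],
  ],
)

```text
t: 22.6
eef_pos: [540.6, -217.5, 96.0]
tcp_rot: [3.141, 0.0, 1.814]
ft_force: [0.6, -3.7, -1.7]
opening: 0.23
```

```bash
cat > pl.py <<'E'
from h import *
s=env.state(); print(s['t'],s['eef_pos'].round(1),s['tcp_rot'].round(4),s['opening'],s['ft_force'],s['moment'])
a=np.radians(16.2); u=np.array([-np.sin(a),np.cos(a)]);v=np.array([np.cos(a),np.sin(a)])
print('tcp xy riser',s['eef_pos'][:2]@v,s['eef_pos'][:2]@u)
c=cam('top'); o=env.outline_of('top','plate')[0]
cs=max(cv2.findContours(o['region'].astype(np.uint8),0,1)[0],key=cv2.contourArea)[:,0]
P=np.array([back(c,p.astype(float),70)[:2] for p in cs],np.float32); r=cv2.minAreaRect(P); print(o['confidence'],r,'max y',np.sort(P@u)[-5:])
print(np.round(cv2.boxPoints(r),1).tolist())
E
python3 pl.py
```

```text
22.6 [ 540.6 -217.5   96. ] [3.1413e+00 4.0000e-04 1.8144e+00] 0.23001753733358438 [ 0.57427078 -3.70275022 -1.67510362] [-0.5943041  -0.10335891  0.00310149]
tcp xy riser 458.4268985751422 -359.71558675682843
0.81 ((507.9116516113281, -81.95398712158203), (90.11299133300781, 231.91891479492188), 12.996026039123535) max y [-106.72740796 -106.26630249 -106.19480459 -106.12318386 -105.52039348]
[[437.8999938964844, 20.899999618530273], [490.1000061035156, -205.10000610351562], [577.9000244140625, -184.8000030517578], [525.7000122070312, 41.20000076293945]]
```

>>> send_rows(
  moves=[
    [[0.01, 0, 0, 0, 0, -0.002], [0.03, 0, 0, 0, 0, -0.005], [0.06, 0, 0, 0, 0, -0.009], [0.095, 0, 0, 0, 0, -0.013], [0.13, 0, 0, 0, 0, -0.017], [0.165, -0.001, 0, 0, 0, -0.021], [0.2, -0.001, 0, 0, 0, -0.024], [0.235, -0.001, 0, 0, 0, -0.025], [0.27, -0.001, 0, 0, 0, -0.025], [0.3, -0.001, 0, 0, 0, -0.025], [0.32, -0.002, 0, 0, 0, -0.025], [0.333, -0.002, 0, 0, 0, -0.025]],
  ],
)

```text
t: 23.7
eef_pos: [515.6, -119.6, 96.1]
tcp_rot: [3.141, 0.0, 1.854]
ft_force: [0.6, -4.4, -0.7]
opening: 0.227
```

>>> send_rows(
  moves=[
    [[0, 0, 0, 0, 0, 0], [0, 0, 0, 0, 0, 0], [0, 0, 0, 0, 0, 0]],
  ],
)

```text
t: 23.95
eef_pos: [515.4, -119.7, 96.0]
tcp_rot: [-3.141, -0.002, 1.853]
ft_force: [-0.7, 6.8, 2.5]
opening: 0.23
```

```bash
python3 pl.py; python3 - <<'E'
from h import *
t=cam('top');s=cam('scene')
a=cv2.resize(t['image'][190:290,210:310],None,fx=4,fy=4,interpolation=2);b=cv2.resize(s['image'][150:250,245:345],None,fx=4,fy=4,interpolation=2)
cv2.imwrite('pics/e1.png',np.hstack([a,b])[:,:,::-1])
E
```

```text
23.95 [ 515.4 -119.7   96. ] [-3.1410e+00 -1.8000e-03  1.8533e+00] 0.230132566057079 [-0.74489188  6.7668917   2.46910261] [ 0.64542087 -0.26113601  0.033113  ]
tcp xy riser 461.52840779572307 -258.72019771008956
0.71 ((471.700927734375, 32.63915252685547), (92.79766845703125, 195.92092895507812), 16.419588088989258) max y [-2.75235092 -2.7432812  -2.59013815 -2.44807037 -2.42763672]
[[399.5, 113.5], [454.8999938964844, -74.4000015258789], [543.9000244140625, -48.20000076293945], [488.5, 139.6999969482422]]
```

View pics/e1.png

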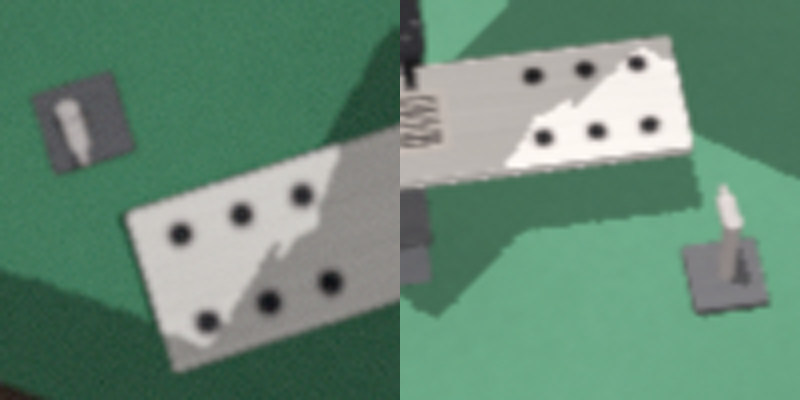

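```bash
python3 - <<'E'
from h import *
a=np.radians(16.2); u=np.array([-np.sin(a),np.cos(a)])
for n,o,k in(('top',(210,190),((126,213),(178,372),(86,164))),('scene',(245,150),((270,37),(292,148),(323,186)))):
    c=cam(n); P=[back(c,np.array(p)/4+o-.5,70)[:2] for p in k]; e=P[1]-P[0]
    print(n,np.round(P,1).tolist(),np.round([p@u for p in P],1),'gap',(P[2]-(P[0]+P[1])/2)@u,np.degrees(np.arctan2(e[1],e[0]))%180)
E
```

```text
top [[487.7, 138.2], [400.9, 111.3], [515.2, 159.8]] [-3.4 -5.   9.7] gap 13.882542964356741 17.214378944433548
scene [[401.7, 113.0], [489.0, 136.7], [515.4, 159.3]] [-3.6 -5.2  9.2] gap 13.569985619681898 15.191910566063976
```

>>> send_rows(
  moves=[
    [[0.005, 0, 0, 0, 0, 0], [0.015, 0, 0, 0, 0, 0], [0.025, 0, 0, 0, 0, 0], [0.035, 0, 0, 0, 0, 0], [0.042, 0, 0, 0, 0, 0], [0.045, 0, 0, 0, 0, 0], [0.045, 0, 0, 0, 0, 0], [0.045, 0, 0, 0, 0, 0], [0.045, 0, 0, 0, 0, 0], [0.045, 0, 0, 0, 0, 0], [0.045, 0, 0, 0, 0, 0], [0.045, 0, 0, 0, 0, 0]],
  ],
)

```text
t: 25.25
eef_pos: [512.3, -107.8, 96.1]
tcp_rot: [3.141, 0.0, 1.854]
ft_force: [2.4, -4.9, 1.0]
opening: 0.228
```

```bash
python3 pl.py; python3 - <<'E'
from h import *
t=cam('top');s=cam('scene')
a=cv2.resize(t['image'][190:290,210:310],None,fx=4,fy=4,interpolation=2);b=cv2.resize(s['image'][150:250,245:345],None,fx=4,fy=4,interpolation=2)
cv2.imwrite('pics/e2.png',np.hstack([a,b])[:,:,::-1])
E
```

```text
25.25 [ 512.3 -107.8   96.1] [3.1411e+00 4.0000e-04 1.8536e+00] 0.22761091264500238 [ 2.38387956 -4.90848658  0.9695155 ] [-1.23329234 -0.39838331  0.08704941]
tcp xy riser 461.8473987080664 -246.42773634297066
0.94 ((468.3945007324219, 45.912261962890625), (90.3578109741211, 190.0471649169922), 16.2834529876709) max y [8.11075541 8.16134964 8.28233179 8.33363794 8.45419801]
[[398.3999938964844, 124.5], [451.70001220703125, -58.0], [538.4000244140625, -32.599998474121094], [485.1000061035156, 149.8000030517578]]
```

View pics/e2.png

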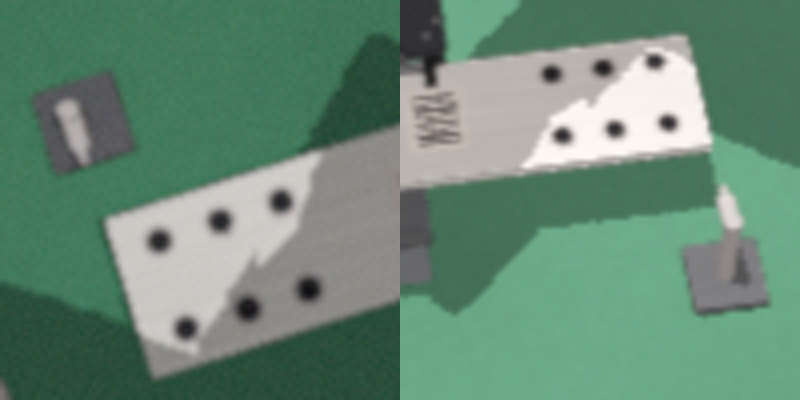

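>>> send_rows(
  moves=[
    [[0.003, 0, 0, 0, 0, 0], [0.006, 0, 0, 0, 0, 0], [0.006, 0, 0, 0, 0, 0], [0.006, 0, 0, 0, 0, 0], [0.006, 0, 0, 0, 0, 0], [0.006, 0, 0, 0, 0, 0], [0.006, 0, 0, 0, 0, 0], [0.006, 0, 0, 0, 0, 0], [0.006, 0, 0, 0, 0, 0], [0.006, 0, 0, 0, 0, 0], [0.006, 0, 0, 0, 0, 0], [0.006, 0, 0, 0, 0, 0]],
  ],
)

```text
t: 26.45
eef_pos: [511.7, -106.0, 96.1]
tcp_rot: [3.141, 0.0, 1.854]
ft_force: [2.4, -4.8, 1.3]
opening: 0.227
```

```bash
python3 pl.py
```

```text
26.45 [ 511.7 -106.    96.1] [3.1412e+00 2.0000e-04 1.8536e+00] 0.22718977335910986 [ 2.44404882 -4.8146203   1.32091568] [-1.24718572 -0.45300961  0.01711883]
tcp xy riser 461.7833859685665 -244.50638074184337
0.56 ((467.6829528808594, 48.689414978027344), (92.730224609375, 191.19664001464844), 16.590553283691406) max y [11.28246192 11.39368408 11.4565633  11.56737746 11.74138245]
[[396.0, 127.0999984741211], [450.5, -56.20000076293945], [539.4000244140625, -29.700000762939453], [484.79998779296875, 153.5]]
```

```bash
python3 - <<'E'
from h import *
s=env.state(); print(s['t'],s['qvel'].round(4),s['opening']); print(env.job_done())
E
```

```text
26.55 [-0.0008 -0.0001 -0.0008 -0.0004  0.     -0.0002] 0.22899710211156138
the job is handed in; nothing more can be done
None
```

The job is done and handed in at 26.6 s. The hand-in gives no verdict, so this rests on my own checks.

- **Scanner:** I held it upright and steady for more than 2.5 s, about 70 mm above the label's measured middle. I then stood it back on its pad. The scene and top cameras put it within about 3 mm of where I released it, and a picture shows it standing.
- **Plate:** I gripped it by its bar and slid it outward about 115 mm, turning it about 2° on the way because it lay askew on the riser. At the end the bar was still gripped (opening about 22 mm for the 22 mm bar), the arm was at rest and the tool was level. I judged the plate flat from that and from the steady height, not from a picture of its tilt.
- **Level with the pointer:**
  - The arm's position puts the plate's end at 10.5 mm along the riser's y, and the pointer tip measures 9.2 to 9.8 mm.
  - The last view I looked at, before the final 1.9 mm nudge, showed a gap of about 1.5 to 2 mm still to go.
  - The last outline from the top camera was low in confidence (0.56). Its outermost points lie at about 11.5 mm and its yaw is 16.6°, against 16.2° for the riser.
  - These disagree by about 2 mm, and I did not look again after the nudge.

I kept clear of the breaker bar, washers and dial indicator, but made no final picture check of them.

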